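Stow the jig and lower the tackle case cover

TASK

The lime green jig body has slipped under the stretcher board of the upturned stool: draw it out by the end that sticks out, lay it on the open part of the seat and let go, then take it again round its middle and lay it flat in the rubber bed of the blue tackle case. Then close the case: lower the hinged clear cover gently, under control all the way down on to its stops, without letting it drop. Leave all the other things on the deck and the stool undisturbed.

Things in the scene. Friction and masses are not known exactly. Their poses are not given: they have to be found in the camera images.
- stool: upturned wooden stool, fixed, seat face down on the deck. Origin under the seat's centre. Seat 380 (x) x 320 (y) x 30 mm: its upper side is at z 30. Four legs, 36 mm thick, stand at x +-160, y +-135 up to z 170. Two 16 mm round rungs along x at y +-135, z 75. A stretcher board bridges the seat; the part at negative x (robot's side) is open.
- seat_open (a point): centre of the open part of the stool's seat, on its upper surface, at x -75, y 0 in the stool; 105 mm from the near edge of the stretcher board; axes as stool
- board_mid (a point): centre of the top of the stool's flat stretcher board (x 70, z 80 mm in the stool): 80 (x) x 270 (y) x 10 mm, its underside 40 mm above the seat; axes as stool
- jig_mid (a point): centre (half-way along and up) of the loose, hard, lime green jig body, about 70 g: 160 mm long along its x (rounded nose with eyes at +80, blunt tail at -80), 30 mm wide (y) and high (z), flat underneath, full width from x -72 to +50. It starts on the seat under the stretcher board, x within 0.15 rad of the stool's x, its tail sticking out 45 to 80 mm on the open side.
- case: blue tackle case, fixed. Origin under its centre; front (-x) to the robot. Outside 150 (x) x 240 (y) x 75 mm high, walls 6 mm, inner floor at z 20. The bed is a channel along y between 12 mm high rubber blocks: x -33 to +13, y +-92. Within y +-42 the blocks are missing, giving fingers room from wall to wall (x -69 to +69).
- bed (a point): centre of the bed on the case's inner floor (x -10, y 0, z 20 mm in the case); axes as case. The jig is to lie here along the case's y, either way round, its centre 15 mm above.
- lid (a joint): hinge angle of the cover, rad: 0 closed and resting on its stops, pi/2 upright, 1.85 its open stop. Starts open at 1.6 to 1.75. Cover 0.35 kg; the hinge is slightly stiff (0.08 N m): it stays where left above about 1.3 rad and falls shut by itself below that.
- lid_hinge (a point): middle of the cover's hinge axis, at x +75, y 0, z 82 mm in the case; the axis runs along the case's y
- lid_bar (a point): middle of the cover's round steel pull bar: 12 mm thick, 110 mm long, parallel to the hinge and 190 mm from it, on arms at its ends. Gap between bar and cover edge 32 mm; closed, the bar stands 34 mm clear in front of the case at z 82. At cover angle q it lies at hinge + (-190 cos q, 0, 190 sin q) mm in the case's axes.

How it is judged:
By the outcome, as a careful person would: the job done as asked, in the order asked, and still so for the second after the job is handed in, with the robot touching nothing.
It also fails if it takes over 64 s, if anything falls off the work surface, if the arm or the gripper's body presses on something with over 40 N, if the wrist force passes 120 N, or if a joint passes its speed limit or range.

ROBOT

A 6-joint arm with a two-finger parallel gripper is mounted at the origin on the work surface. World frame = base frame: x ahead of the robot, y to its left, z up, the work surface at z = 0. Lengths are in mm, angles in rad, forces in N, time in s.
With the tool pointing down it reaches from about 325 to 750 mm from the base axis. Payload 7.6 kg.
Tool frame: the origin (TCP) lies on the front face of the gripper's body, between the roots of the fingers; the fingertips stand 73 mm ahead of it and the grasp point (between the pads) lies 54 mm ahead of it; z points along the fingers, x is the direction in which the jaws open and shut, and the axes are right-handed (so a half turn about z gives the same grasp; the last joint's range is limited). The gripper opens to 85 mm and grips with 20 to 120 N. Pads are 22 mm wide; open, the fingers measure 114 mm over their backs; the gripper's body (76 mm by 85 mm) begins 54 mm behind the grasp point. The pads swing forward as they close: fully open they stand 13 mm farther back than shut.
Start: joints at [1.035, 0.052, 1.401, -0, 1.689, -0.07], TCP at [235.782, 469.09, 303.923] pointing down, gripper open.
Joint ranges: [-2.9, 2.9], [-0.91, 2.17], [0.12, 2.37], [-1.06, 4.2], [0.26, 2.73], [-2.93, 2.93]. Speed limits (rad/s): [2.57, 2.57, 3.01, 3.14, 3.14, 3.14].

INTERFACE

Orientations are given as a 3x3 rotation matrix whose columns are the frame's x, y, z axes.
In Python, from plant import r, jaws, viewer, workorder, read_time_s, read_joint_pos, read_dq, read_joint_torque, read_eef_pos, read_eef_rot, read_wrist_force, read_torque, read_width gives the robot as it stands. Calls block until the motion is done:
- r.move_to(position, orientation): joint-space move of the TCP to a pose.
- r.movel(position, frame=None, rate=150, force_limit=None): straight line of the TCP; frame=None keeps the orientation; rate is the mean speed in mm/s. With force_limit (N) it stops when the force on the tool has changed by that much, and returns True; else False.
- r.goto_joints(angles): joint-space move.
- jaws.move_gripper(opening, f_grip=None): opening from 0.0 (shut) to 1.0 (fully open); f_grip is the grip in N (None keeps the last); returns when the fingers have stopped.
- r.dwell(seconds).
- r.inverse_kinematics(position, orientation): joint angles nearest the present ones, or None.
- viewer.snapshot(name): name is "side" or "top"; returns the picture (420x560x3 uint8, red, green, blue); there is no depth.
- viewer.get_calibration(name): a dict with "fovy" (degrees; the focal length in pixels is half the picture's height over the tangent of half this angle, whatever the lens; pixels are square), "cx", "cy" (the principal point, pixels), "world_from_camera" (4x4, takes a point from camera to world coordinates). Camera axes: x right, y down, z forward; pixel columns grow to the right and rows downward; lengths in mm; the calibration is good to about 2 mm. A picture is of the moment at which its call begins. get_calibration takes no time and is no camera call.
A pose or a line that the arm cannot do raises r.IKError and nothing moves.
- workorder.sign_off(): hands the job in, once; it reports no verdict.
Readings, each from a call of its own:
- read_time_s(): time.
- read_joint_pos(): joint angles.
- read_dq(): joint speeds.
- read_joint_torque(): joint torques, N m.
- read_eef_pos(): TCP position.
- read_eef_rot(): TCP orientation.
- read_wrist_force(): force on the tool from outside, world axes, zero at the start.
- read_torque(): the same for the moment, N m.
- read_width(): opening from 0.0 (shut) to 1.0 (fully open).
Only numpy, scipy, OpenCV 4.12 (cv2) and the standard library are available. Lean on these libraries where they do the work, as an engineer would, in place of code of your own. Each camera call takes 0.05 s, during which the arm holds its last target.

## Working session

There is one attempt and no reset: what is moved stays moved. The work goes in short steps, each a Python script; the robot and the scene stay as the last script left them, time stands still between calls to the robot, and variables do not carry over. Pictures are saved under pics/ and viewed, and the job is handed in when it is done.

```bash
ls; mkdir -p pics
python3 - <<'E'
from plant import *
import cv2,numpy as np
print(read_time_s())
for n in("side","top"):
    im=viewer.snapshot(n);cv2.imwrite(f"pics/{n}0.png",im[:,:,::-1])
    c=viewer.get_calibration(n);print(n,c)
print(read_time_s())
E
```

```text
pics
0.0
side {'fovy': 54.93486041760397, 'cx': 274.24228861196605, 'cy': 208.51133221888287, 'world_from_camera': array([[ 7.53519474e-01, -4.57150184e-01,  4.72463873e-01,
         3.17486374e+01],
       [-6.57409165e-01, -5.18877862e-01,  5.46423785e-01,
        -5.28265713e+02],
       [-4.64668963e-03, -7.22343044e-01, -6.91519295e-01,
         8.00092887e+02],
       [ 0.00000000e+00,  0.00000000e+00,  0.00000000e+00,
         1.00000000e+00]])}
top {'fovy': 51.77468096195996, 'cx': 272.34737189536975, 'cy': 210.74383503147803, 'world_from_camera': array([[ 1.17815029e-02, -9.92235514e-01,  1.23813898e-01,
         3.69669820e+02],
       [-9.99460753e-01, -7.88996792e-03,  3.18739938e-02,
         1.60290579e+01],
       [-3.06496210e-02, -1.24122656e-01, -9.91793409e-01,
         1.16359039e+03],
       [ 0.00000000e+00,  0.00000000e+00,  0.00000000e+00,
         1.00000000e+00]])}
0.1
```

View pics/top0.png

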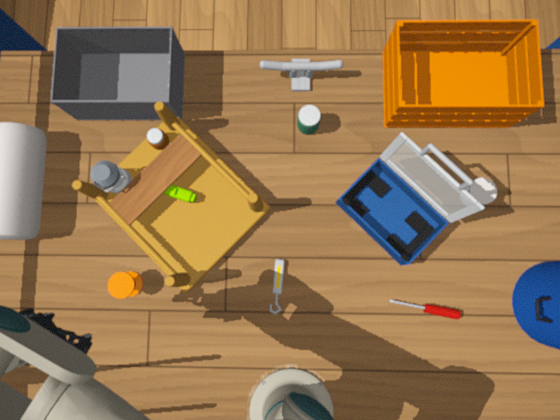

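View pics/side0.png

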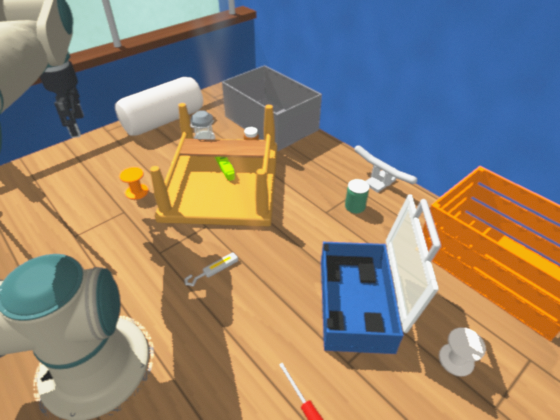

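The top view shows the stool with its seat at about (180,215) and the lime tail at (182,195), and the blue case at (400,212). I'll enlarge crops for pixel positions.

```bash
cat > h.py <<'E'
import numpy as np,cv2
from plant import *
def cal(n):
    c=viewer.get_calibration(n);f=210/np.tan(np.radians(c["fovy"])/2)
    return f,c["cx"],c["cy"],c["world_from_camera"]
def back(n,u,v,z):
    f,cx,cy,T=cal(n);d=T[:3,:3]@np.array([(u-cx)/f,(v-cy)/f,1]);o=T[:3,3]
    return o+d*(z-o[2])/d[2]
def proj(n,p):
    f,cx,cy,T=cal(n);q=T[:3,:3].T@(np.asarray(p,float)-T[:3,3]);return np.array([cx+f*q[0]/q[2],cy+f*q[1]/q[2]])
def crop(src,x0,y0,x1,y1,k,out):
    im=cv2.imread(src)[y0:y1,x0:x1];im=cv2.resize(im,None,fx=k,fy=k,interpolation=cv2.INTER_CUBIC)
    for x in range((x0//20+1)*20,x1,20):
        cv2.line(im,((x-x0)*k,0),((x-x0)*k,6),(0,0,255),1);cv2.putText(im,str(x),((x-x0)*k+2,14),0,.35,(0,0,255),1)
    for y in range((y0//20+1)*20,y1,20):
        cv2.line(im,(0,(y-y0)*k),(6,(y-y0)*k),(0,0,255),1);cv2.putText(im,str(y),(8,(y-y0)*k+4),0,.35,(0,0,255),1)
    cv2.imwrite(out,im)
def snap(n,out):
    im=viewer.snapshot(n)[:,:,::-1].copy();cv2.imwrite(out,im);return im
E
python3 -c "
from h import *
crop('pics/top0.png',70,95,280,295,3,'pics/t0a.png')
crop('pics/top0.png',325,120,505,275,4,'pics/t0b.png')
crop('pics/side0.png',120,90,300,235,4,'pics/s0a.png')
crop('pics/side0.png',300,180,480,360,3,'pics/s0b.png')"
```

```text
(no output)
```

View pics/t0a.png

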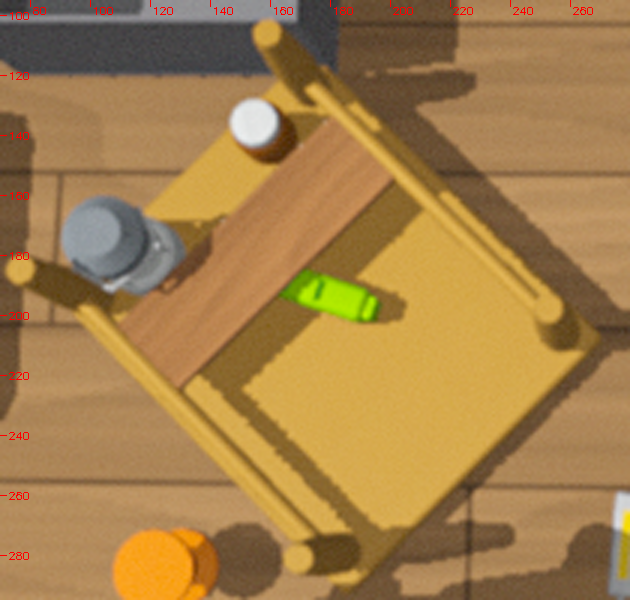

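View pics/t0b.png

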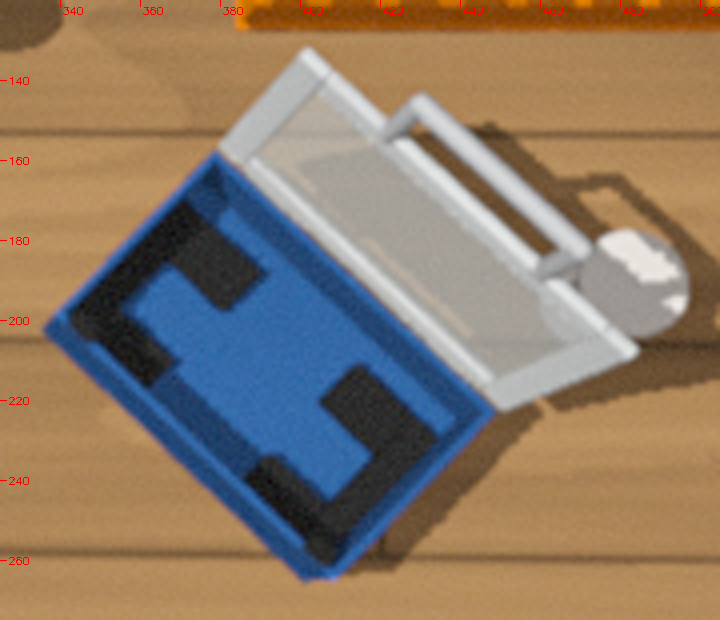

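View pics/s0a.png

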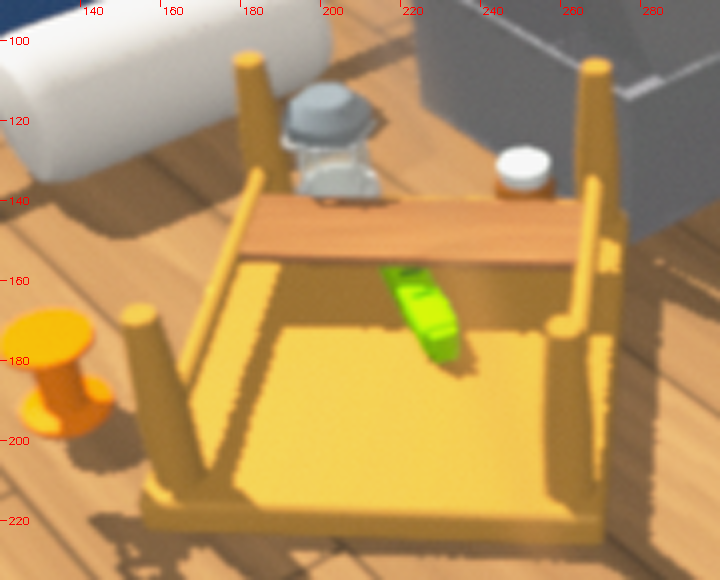

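View pics/s0b.png

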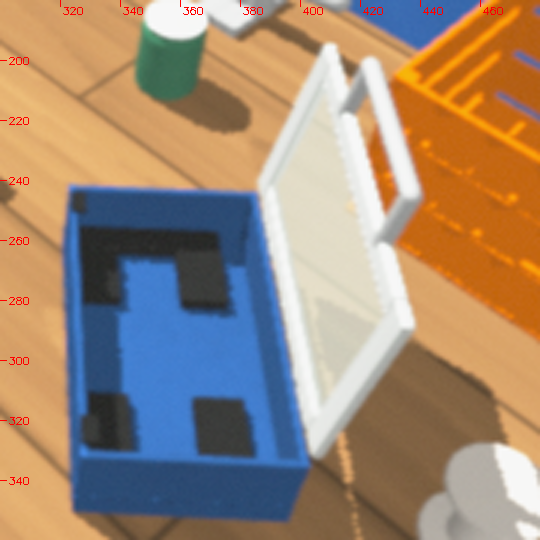

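The top crop gives the leg tops at about (159,106), (77,185), (170,281) and (253,196), and the jig tail end at about (195,197). The case rim corners are at (336,202), (379,159), (449,222) and (402,264), and the bar runs from (431,144) to (472,182). Next I'll fit the poses using both cameras.

```bash
cat > fit.py <<'E'
from h import *
from scipy.optimize import least_squares
def fit(obs,x0,extra=False):
    def res(p):
        c,s=np.cos(p[2]),np.sin(p[2]);o=[]
        for n,u,v,P in obs:
            if callable(P): P=P(p)
            w=[p[0]+c*P[0]-s*P[1],p[1]+s*P[0]+c*P[1],P[2]];o+=list(proj(n,w)-[u,v])
        return o
    r=least_squares(res,x0,loss='soft_l1');print(r.x,np.round(np.array(res(r.x)).reshape(-1,2),1).tolist());return r.x
st=[("top",159,106,(160,-135,170)),("top",76.7,185,(160,135,170)),("top",170,280.7,(-160,135,170)),("top",253,196,(-160,-135,170)),
("side",182,105,(160,135,170)),("side",268.7,106.7,(160,-135,170)),("side",155,169,(-160,135,170)),("side",261,171,(-160,-135,170)),
("top",270,208.3,(-190,-160,30))]
S=fit(st,[450,250,.8])
bar=lambda y:(lambda p:(75-190*np.cos(p[3]),y,82+190*np.sin(p[3])))
ca=[("top",336,202.5,(-75,120,75)),("top",379,158.7,(75,120,75)),("top",448.7,222.5,(75,-120,75)),("top",402.5,264,(-75,-120,75)),
("side",323.3,242.3,(-75,120,75)),("side",386,244.3,(75,120,75)),("side",402.7,334.3,(75,-120,75)),("side",325.7,333.3,(-75,-120,75)),
("top",431,144,bar(55)),("top",472.5,182.5,bar(-55)),("side",423,200.7,bar(55)),("side",439,245,bar(-55))]
C=fit(ca,[400,-250,-.75,1.65])
np.savez("poses",S=S,C=C)
for a,b in [(378,293),(305,268),(372,322),(290,300)]:
    P=back("top",70+a/3,95+b/3,60);d=P[:2]-S[:2];c,s=np.cos(S[2]),np.sin(S[2]);print(P,c*d[0]+s*d[1],-s*d[0]+c*d[1])
for a,b in [(420,267),(457,318),(382,267),(433,338)]:
    P=back("side",120+a/4,90+b/4,60);d=P[:2]-S[:2];c,s=np.cos(S[2]),np.sin(S[2]);print(P,c*d[0]+s*d[1],-s*d[0]+c*d[1])
E
python3 fit.py
```

```text
[538.97869203 302.03345504   0.80659464] [[-0.0, -0.6], [0.4, -0.3], [0.1, -0.0], [0.1, 0.9], [-0.9, -0.6], [-0.4, -0.6], [-0.9, -0.5], [-0.1, 0.2], [1.8, -2.0]]
[ 508.73187021 -253.05628073   -0.76748322   14.29970768] [[1.8, -4.0], [-0.5, -1.6], [0.7, 0.0], [5.9, 1.6], [-1.9, -1.3], [-1.3, -1.2], [0.1, 1.5], [-0.1, -0.8], [0.0, 1.0], [-1.6, -1.5], [1.4, 1.4], [-0.7, 0.3]]
[553.21127198 250.58569106  60.        ] -27.29355215432487 -45.874837998749626
[574.81818033 315.22445035  60.        ] 34.32256526307836 -16.74612768501118
[527.79536058 254.94241358  60.        ] -41.73509842037598 -24.51152073114462
[546.54915265 327.18694976  60.        ] 23.397650559321047 11.939854207266839
[574.93298249 328.88703913  60.        ] 44.265504727024094 -7.375030281194803
[558.27356136 259.84769169  60.        ] -17.10408358040928 -43.12053961955813
[553.11179183 348.16808133  60.        ] 43.08575317442775 21.72017785889431
[531.07195225 252.67756198  60.        ] -41.102900748512084 -28.444195623708016
```

The stool fits to within 1 px. The two front case corners I read were probably base corners (z 0), since the front wall faces the camera. The jig measures about 0.47 rad from the stool's x, more than the 0.15 stated. I'll refit and check both with overlays.

```bash
cat > fit2.py <<'E'
from fit import *
print('----')
ca[0]=("top",336,202.5,(-75,120,0));ca[3]=("top",404,265,(-75,-120,0))
C=fit(ca,[509,-253,-.767,1.73])
np.savez("poses",S=S,C=C)
# jig: tail corners on top, z60
ji=[("top",196,192.7,(-80,-15,60)),("top",194,202.3,(-80,15,60)),("side",234.3,169.5,(-80,-15,60)),("side",228.2,174.5,(-80,15,60)),
]
J=np.array([539+36*.69,302+36*.72,.8066+.47])
def W(p,P):
    c,s=np.cos(p[2]),np.sin(p[2]);return [p[0]+c*P[0]-s*P[1],p[1]+s*P[0]+c*P[1],P[2]]
def poly(im,n,p,pts,col,x0,y0,k):
    q=np.array([(proj(n,W(p,P))-[x0,y0])*k+k/2 for P in pts]);cv2.polylines(im,[np.int32(q*8)],True,col,1,cv2.LINE_AA,3)
def box(a,b,z):return [(-a,-b,z),(a,-b,z),(a,b,z),(-a,b,z)]
def overlay(src,n,x0,y0,x1,y1,k,out,J,S=S,C=C):
    im=cv2.resize(cv2.imread(src)[y0:y1,x0:x1],None,fx=k,fy=k,interpolation=cv2.INTER_CUBIC)
    a=(im,n)
    for z in(0,30):poly(*a,S,box(190,160,z),(255,255,255),x0,y0,k)
    poly(*a,S,[(30,-135,80),(110,-135,80),(110,135,80),(30,135,80)],(255,0,0),x0,y0,k)
    for z in(30,60):poly(*a,J,[(-80,-15,z),(80,-15,z),(80,15,z),(-80,15,z)],(0,0,255),x0,y0,k)
    for z in(0,75):poly(*a,C,box(75,120,z),(255,255,255),x0,y0,k)
    poly(*a,C,box(69,114,75),(0,255,255),x0,y0,k)
    poly(*a,C,[(-33,-92,32),(13,-92,32),(13,92,32),(-33,92,32)],(0,0,255),x0,y0,k)
    poly(*a,C,[bar(-55)(C),bar(55)(C)],(0,0,255),x0,y0,k)
    cv2.imwrite(out,im)
if __name__=="__main__":
    J=fit(ji,J)
    np.savez("poses",S=S,C=C,J=J)
    overlay('pics/top0.png','top',70,95,280,295,3,'pics/o1.png',J)
    overlay('pics/side0.png','side',120,90,300,235,4,'pics/o2.png',J)
    overlay('pics/top0.png','top',325,120,505,275,4,'pics/o3.png',J)
    overlay('pics/side0.png','side',300,180,480,360,3,'pics/o4.png',J)
E
python3 fit2.py
```

```text
[538.97869203 302.03345504   0.80659464] [[-0.0, -0.6], [0.4, -0.3], [0.1, -0.0], [0.1, 0.9], [-0.9, -0.6], [-0.4, -0.6], [-0.9, -0.5], [-0.1, 0.2], [1.8, -2.0]]Traceback (most recent call last):
  File "fit2.py", line 1, in <module>
    from fit import *
  File "fit.py", line 19, in <module>
    C=fit(ca,[400,-250,-.75,1.65])
  File "fit.py", line 10, in fit
    r=least_squares(res,x0,loss='soft_l1');print(r.x,np.round(np.array(res(r.x)).reshape(-1,2),1).tolist());return r.x
    return func(*args, **kwargs)
    result = trf(vector_fun.fun, vector_fun.jac, x0, f0, J0, lb, ub, ftol, xtol,
                 gtol, max_nfev, x_scale, loss_function, tr_solver,
                 tr_options.copy(), verbose, callback=callback_wrapped)
    return trf_no_bounds(
        fun, jac, x0, f0, J0, ftol, xtol, gtol, max_nfev, x_scale,
        loss_function, tr_solver, tr_options, verbose, callback=callback)
    J = jac(x)
    self._update_jac()
    ~~~~~~~~~~~~~~~~^^
    self.J = self.jac_wrapped(xp_copy(self.x), f0=self.f)
             ~~~~~~~~~~~~~~~~^^^^^^^^^^^^^^^^^^^^^^^^^^^^
    J, dct = approx_d
[... 647 characters left out ...]
~^^^^^^^^^^^^^^^^^^^^^^^^^^^^^^
    return np.atleast_1d(self.fun(x))
                         ~~~~~~~~^^^
    return self.f(x, *self.args, **self.kwargs)
           ~~~~~~^^^^^^^^^^^^^^^^^^^^^^^^^^^^^^
  File "fit.py", line 8, in res
    w=[p[0]+c*P[0]-s*P[1],p[1]+s*P[0]+c*P[1],P[2]];o+=list(proj(n,w)-[u,v])
                                                           ~~~~^^^^^
  File "h.py", line 10, in proj
    f,cx,cy,T=cal(n);q=T[:3,:3].T@(np.asarray(p,float)-T[:3,3]);return np.array([cx+f*q[0]/q[2],cy+f*q[1]/q[2]])
              ~~~^^^
  File "h.py", line 4, in cal
    c=viewer.get_calibration(n);f=210/np.tan(np.radians(c["fovy"])/2)
ValueError: time passes only in moves, steps and waits
```

```bash
python3 -c "
import cv2,numpy as np
a=[cv2.imread(f'pics/o{i}.png') for i in (1,2,3,4)]
a=[cv2.resize(cv2.copyMakeBorder(x,0,max(0,0),0,0,cv2.BORDER_CONSTANT),(720,620) if i==2 else (x.shape[1],x.shape[0])) for i,x in enumerate(a)]
[print(x.shape) for x in a]"
```

```text
[ WARN:0@0.016] global loadsave.cpp:275 findDecoder imread_('pics/o1.png'): can't open/read file: check file path/integrity
[ WARN:0@0.016] global loadsave.cpp:275 findDecoder imread_('pics/o2.png'): can't open/read file: check file path/integrity
[ WARN:0@0.017] global loadsave.cpp:275 findDecoder imread_('pics/o3.png'): can't open/read file: check file path/integrity
[ WARN:0@0.017] global loadsave.cpp:275 findDecoder imread_('pics/o4.png'): can't open/read file: check file path/integrity
Traceback (most recent call last):
AttributeError: 'NoneType' object has no attribute 'shape'
```

The optimiser called get_calibration too many times, so I'll cache it.

```bash
sed -i 's/^def cal(n)/import functools\n@functools.cache\ndef cal(n)/' h.py; python3 fit2.py
```

```text
[538.97869203 302.03345504   0.80659464] [[-0.0, -0.6], [0.4, -0.3], [0.1, -0.0], [0.1, 0.9], [-0.9, -0.6], [-0.4, -0.6], [-0.9, -0.5], [-0.1, 0.2], [1.8, -2.0]]
[ 508.73187021 -253.05628073   -0.76748322   14.29970768] [[1.8, -4.0], [-0.5, -1.6], [0.7, 0.0], [5.9, 1.6], [-1.9, -1.3], [-1.3, -1.2], [0.1, 1.5], [-0.1, -0.8], [0.0, 1.0], [-1.6, -1.5], [1.4, 1.4], [-0.7, 0.3]]
[553.21127198 250.58569106  60.        ] -27.29355215432487 -45.874837998749626
[574.81818033 315.22445035  60.        ] 34.32256526307836 -16.74612768501118
[527.79536058 254.94241358  60.        ] -41.73509842037598 -24.51152073114462
[546.54915265 327.18694976  60.        ] 23.397650559321047 11.939854207266839
[574.93298249 328.88703913  60.        ] 44.265504727024094 -7.375030281194803
[558.27356136 259.84769169  60.        ] -17.10408358040928 -43.12053961955813
[553.11179183 348.16808133  60.        ] 43.08575317442775 21.72017785889431
[531.07195225 252.67756198  60.        ] -41.102900748512084 -28.444195623708016
----
[ 509.08054688 -254.85690139   -0.76640322    1.72297808] [[-0.8, 0.2], [0.1, -1.7], [1.4, -0.1], [-2.8, 0.4], [-1.3, -1.0], [-0.6, -0.8], [1.1, 2.0], [0.8, -0.3], [0.3, 1.4], [-1.3, -1.1], [1.3, 1.6], [-0.7, 0.6]]
[545.20424106 333.56028443   1.53084705] [[-0.9, -1.5], [0.3, 0.3], [1.0, 1.3], [-1.4, 0.3]]
```

View pics/o1.png

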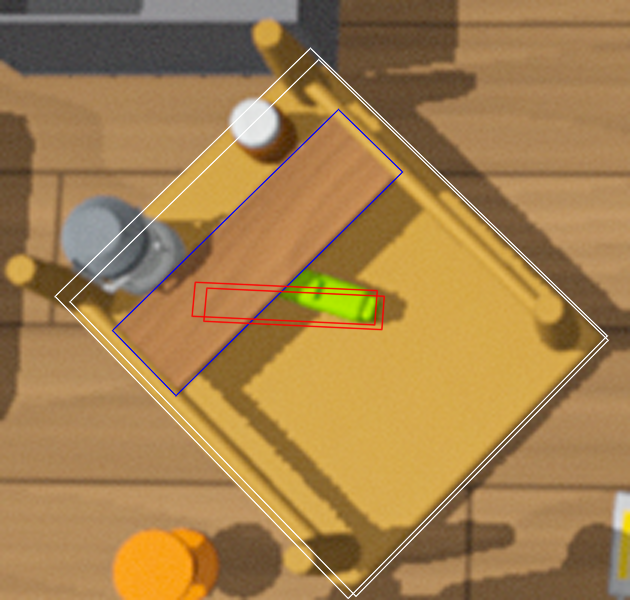

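View pics/o2.png

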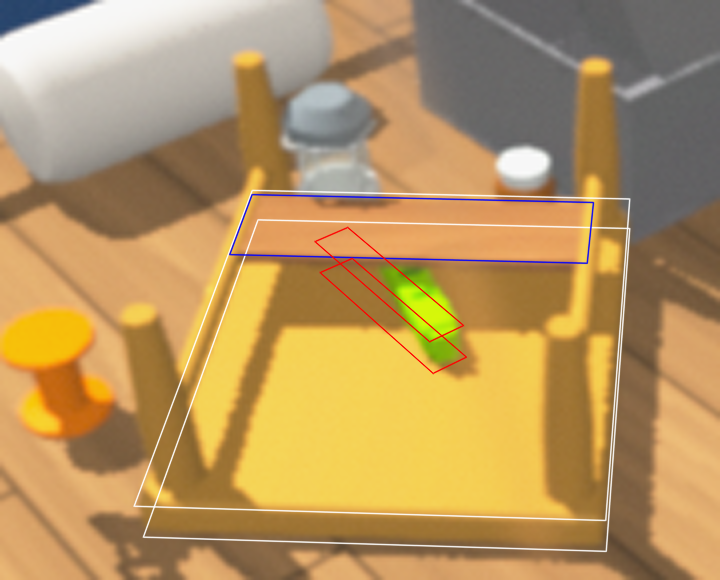

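View pics/o3.png

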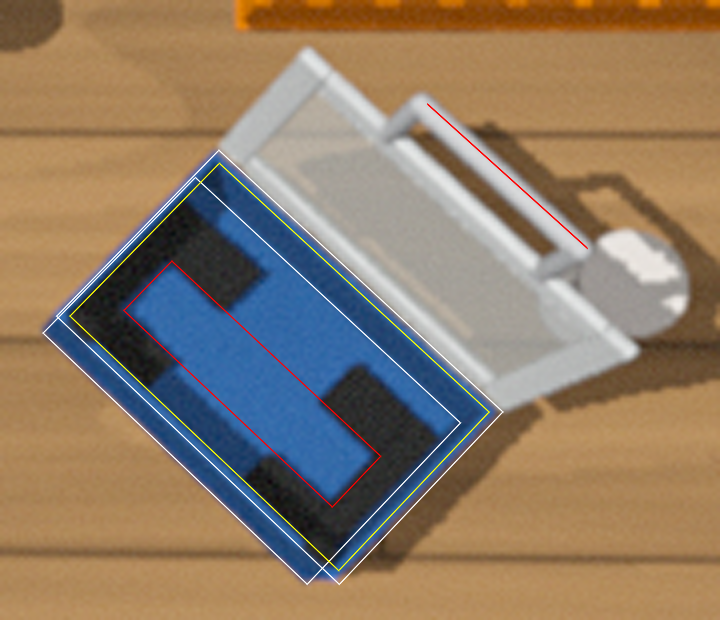

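View pics/o4.png

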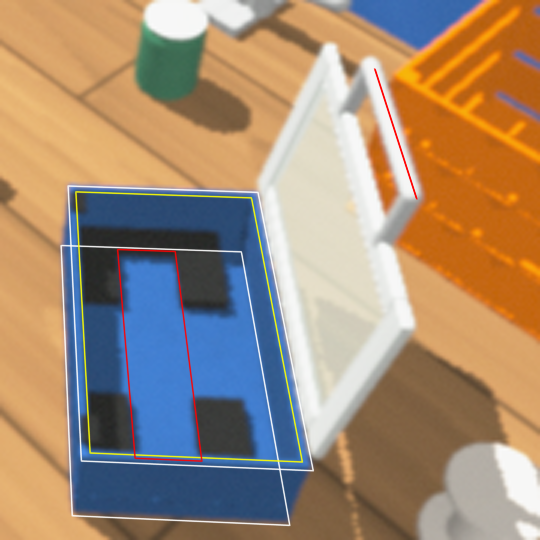

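The case overlay agrees with the picture, and the jig needs a better fit. I'll match its green silhouette, with the board masking the hidden part, in both views.

```bash
cat > jigfit.py <<'E'
from h import *
from scipy.optimize import minimize
def W(p,P):
    c,s=np.cos(p[2]),np.sin(p[2]);return [p[0]+c*P[0]-s*P[1],p[1]+s*P[0]+c*P[1],P[2]]
def mask(im):
    h=cv2.cvtColor(cv2.cvtColor(im,cv2.COLOR_BGR2HSV),cv2.COLOR_HSV2BGR) if 0 else cv2.cvtColor(im,cv2.COLOR_BGR2HSV)
    m=cv2.inRange(h,(33,120,60),(55,255,255))
    n,l,st,_=cv2.connectedComponentsWithStats(m)
    return ((l==1+np.argmax(st[1:,4]))*1.0) if n>1 else m*0.
K=6
sec=[(-80,12),(-72,15),(50,15),(70,11),(80,5)]
def jigfit(ims,x0,z0=30,occ=None,starts=None):
    dat=[]
    for n,im in ims.items():
        m=mask(im);ys,xs=np.nonzero(m);x0_,y0_,x1,y1=xs.min()-12,ys.min()-12,xs.max()+13,ys.max()+13
        mm=cv2.resize(m[y0_:y1,x0_:x1].astype(np.float32),None,fx=K,fy=K,interpolation=cv2.INTER_LINEAR)
        dat.append((n,mm,x0_,y0_));print(n,int(m.sum()),xs.min(),xs.max(),ys.min(),ys.max())
    def ren(p,n,sh,x,y):
        pts=[(a,s*b,z) for a,b in sec for s in(-1,1) for z in(z0,z0+30)]
        q=np.array([proj(n,W(p,P)) for P in pts]);q=(q-[x,y]+.5)*K
        r=np.zeros(sh,np.float32);cv2.fillConvexPoly(r,cv2.convexHull(np.int32(np.round(q*16))),1.,cv2.LINE_8,4)
        if occ is not None:
            q=np.array([proj(n,P) for P in occ]);q=(q-[x,y]+.5)*K;cv2.fillConvexPoly(r,cv2.convexHull(np.int32(np.round(q*16))),0.,cv2.LINE_8,4)
        return r
    def cost(p): return sum(np.abs(ren(p,n,mm.shape,x,y)-mm).sum() for n,mm,x,y in dat)/K/K
    best=None
    for s in (starts if starts is not None else [x0]):
        s=np.asarray(s,float)
        R=minimize(cost,s,method='Nelder-Mead',options=dict(initial_simplex=[s,s+[12,0,0],s+[0,12,0],s+[0,0,.15]],xatol=.05,fatol=.05,maxiter=400))
        if best is None or R.fun<best.fun:best=R
    print(best.x,best.fun,[ (round(float(np.abs(ren(best.x,n,mm.shape,x,y)-mm).sum()/K/K),1)) for n,mm,x,y in dat]);return best.x
E
cat > a.py <<'E'
from jigfit import *
S=np.load('poses.npz')['S'];C=np.load('poses.npz')['C']
occ=[W(S,(x,y,z)) for x in(30,110) for y in(-135,135) for z in(70,80)]
ims={n:cv2.imread(f'pics/{n}0.png') for n in('top','side')}
st=[(S[0]+36*.69,S[1]+36*.72,S[2]+a) for a in(.1,.3,.5)]
J=jigfit(ims,None,30,occ,st)
np.savez('poses',S=S,C=C,J=J)
c,s=np.cos(S[2]),np.sin(S[2]);d=J[:2]-S[:2];print('in stool',c*d[0]+s*d[1],-s*d[0]+c*d[1],J[2]-S[2])
for n in ims:
    ims_={n:ims[n]};jigfit(ims_,None,30,occ,[J])
E
python3 a.py
```

```text
top 341 163 196 185 201
side 260 215 234 157 180
[568.81631416 336.24565592   1.22105809] 96.71682739257812 [49.9, 46.8]
in stool 45.34545238862461 2.1326816230261763 0.4144634566482145
top 341 163 196 185 201
[567.61105467 335.64981628   1.24489313] 47.04513931274414 [47.0]
side 260 215 234 157 180
[569.80628686 338.46314017   1.21088389] 45.411651611328125 [45.4]
```

```bash
cat > ov.py <<'E'
import sys
from jigfit import *
def ov(src,n,x0,y0,x1,y1,k,out,J,z0=30):
    im=cv2.resize(cv2.imread(src)[y0:y1,x0:x1],None,fx=k,fy=k,interpolation=cv2.INTER_CUBIC)
    for z in(z0,z0+30):
        pts=[(a,b,z) for a,b in sec]+[(a,-b,z) for a,b in sec[::-1]]
        q=np.array([(proj(n,W(J,P))-[x0,y0]+.5)*k for P in pts]);cv2.polylines(im,[np.int32(q*8)],True,(0,0,255),1,cv2.LINE_AA,3)
    return im
if __name__=="__main__":
    P=np.load('poses.npz');J=P['J']
    a=ov('pics/top0.png','top',150,170,210,220,6,0,J);b=ov('pics/side0.png','side',200,145,260,195,6,0,J)
    cv2.imwrite('pics/o5.png',np.hstack([a,b]))
E
python3 ov.py
```

```text
(no output)
```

View pics/o5.png

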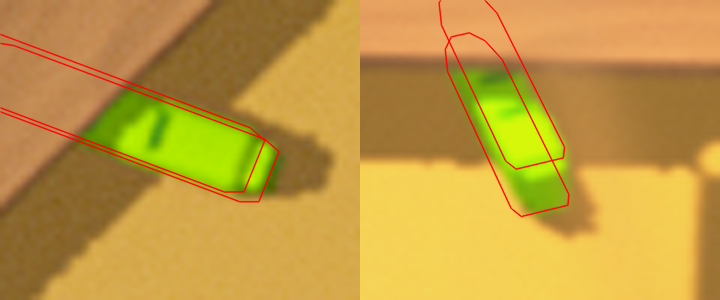

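The silhouette fit agrees with both views: tail end at (194,197) in the top view, yaw 0.41 rad from stool x, about 60 mm sticking out. Next I'll dry-check the IK for the whole route.

```bash
cat > plan.py <<'E'
from jigfit import *
P=np.load('poses.npz');S=P['S'];C=P['C'];J=P['J']
def Rdown(yaw,sgn=1):  # object x at yaw; jaws across it
    x=sgn*np.array([-np.sin(yaw),np.cos(yaw),0]);z=np.array([0,0,-1.]);return np.column_stack([x,np.cross(z,x),z])
def jp(J,a,z): return np.array([J[0]+a*np.cos(J[2]),J[1]+a*np.sin(J[2]),z])
T=np.array([*W(S,(-80,0,0))[:2],S[2]])
def lidp(q,d=54,tilt=0,sgn=1): # tool in case xz plane; tilt: z axis=(sin t,0,-cos t)
    xc,zc=75-190*np.cos(q),82+190*np.sin(q)
    zt=np.array([np.sin(tilt),0,-np.cos(tilt)]);xt=sgn*np.array([np.cos(tilt),0,np.sin(tilt)])
    c,s=np.cos(C[2]),np.sin(C[2]);M=np.array([[c,-s,0],[s,c,0],[0,0,1]])
    p=M@(np.array([xc,0,zc])-d*zt)+[C[0],C[1],0];R=M@np.column_stack([xt,np.cross(zt,xt),zt]);return p,R
B=np.array(W(C,(-10,0,0)))
if __name__=="__main__":
    def ik(t,p,R):
        try:q=r.inverse_kinematics(p,R)
        except Exception as e:q=e
        print(t,np.round(p),None if q is None else np.round(q,2))
    for s in(1,-1):
        ik('pre',jp(J,-62,260),Rdown(J[2],s));ik('grasp',jp(J,-62,106),Rdown(J[2],s));ik('T',jp(T,-62,106),Rdown(T[2],s))
        ik('mid',jp(T,0,106),Rdown(T[2],s));ik('midhi',jp(T,0,280),Rdown(T[2],s))
        for y in (C[2]+np.pi/2,):
            ik('bed',np.array([B[0],B[1],97]),Rdown(y,s));ik('bedhi',np.array([B[0],B[1],280]),Rdown(y,s))
        for t in(0,.3):
            for q in(1.72,1.2,.8,.4,0): ik(f'lid{t}{q}',*lidp(q,54,t,s))
        ik('lidhi',*lidp(1.72,150,.3,s))
E
python3 plan.py
```

```text
pre [548. 278. 260.] [ 0.41  0.32  1.19 -0.    1.64 -2.38]
grasp [548. 278. 106.] [ 0.41  0.44  1.35 -0.    1.35 -2.38]
T [441. 200. 106.] [ 0.35  0.11  1.75 -0.    1.28 -2.03]
mid [484. 244. 106.] [ 0.4   0.26  1.58 -0.    1.3  -1.98]
midhi [484. 244. 280.] [ 0.4   0.11  1.39 -0.    1.64 -1.98]
bed [ 502. -248.   97.] [-0.52  0.32  1.53 -0.    1.3  -2.9 ]
bedhi [ 502. -248.  280.] [-0.52  0.16  1.33 -0.    1.65 -2.9 ]
lid01.72 [ 583. -326.  324.] [-0.57  0.47  0.87 -0.    1.8   0.2 ]
lid01.2 [ 514. -259.  313.] [-0.53  0.19  1.23 -0.    1.72  0.23]
lid00.8 [ 468. -215.  272.] [-0.5   0.03  1.48 -0.    1.63  0.26]
lid00.4 [ 437. -186.  210.] [-0.48 -0.04  1.68 -0.    1.5   0.29]
lid00 [ 426. -175.  136.] [-0.47 -0.    1.8  -0.    1.34  0.3 ]
lid0.31.72 [ 572. -315.  321.] [-0.54  0.25  1.17 -0.07  1.43  0.23]
lid0.31.2 [ 502. -248.  311.] [-0.5  -0.01  1.47 -0.08  1.39  0.27]
lid0.30.8 [ 456. -204.  270.] [-0.46 -0.17  1.7  -0.09  1.33  0.32]
lid0.30.4 [ 426. -174.  208.] [-0.42 -0.24  1.89 -0.11  1.21  0.36]
lid0.30 [ 415. -164.  134.] [-0.41 -0.2   2.01 -0.12  1.05  0.4 ]
lidhi [ 5
[... 476 characters left out ...]
]
lid01.72 [ 583. -326.  324.] None
lid01.2 [ 514. -259.  313.] [-0.53  0.19  1.23 -0.    1.72 -2.91]
lid00.8 [ 468. -215.  272.] [-0.5   0.03  1.48 -0.    1.63 -2.88]
lid00.4 [ 437. -186.  210.] [-0.48 -0.04  1.68 -0.    1.5  -2.85]
lid00 [ 426. -175.  136.] [-0.47 -0.    1.8  -0.    1.34 -2.85]
lid0.31.72 [ 572. -315.  321.] [-0.54  0.25  1.17 -0.07  1.43 -2.92]
lid0.31.2 [ 502. -248.  311.] [-0.5  -0.01  1.47 -0.08  1.39 -2.87]
lid0.30.8 [ 456. -204.  270.] [-0.46 -0.17  1.7  -0.09  1.33 -2.82]
lid0.30.4 [ 426. -174.  208.] [-0.42 -0.24  1.89 -0.11  1.21 -2.78]
lid0.30 [ 415. -164.  134.] [-0.41 -0.2   2.01 -0.12  1.05 -2.74]
lidhi [ 552. -296.  413.] [-0.53  0.18  1.07 -0.07  1.6  -2.92]
```

```bash
cat > s1.py <<'E'
from plan import *
R=Rdown(J[2],-1)
jaws.move_gripper(0.6,40)
print(read_width())
r.move_to(jp(J,-62,260),R)
print(r.movel(jp(J,-62,150),rate=200))
print(r.movel(jp(J,-62,106),rate=80,force_limit=12),read_eef_pos(),read_wrist_force())
print(read_time_s());snap('side','pics/s1.png');snap('top','pics/t1.png')
crop('pics/s1.png',140,80,320,215,4,'pics/s1c.png')
E
python3 s1.py
```

```text
0.6023088831290475
False
False [547.7189668  278.04255786 106.09532   ] [-1.36439847 -0.73387269  0.61509431]
3.3083
```

View pics/s1c.png

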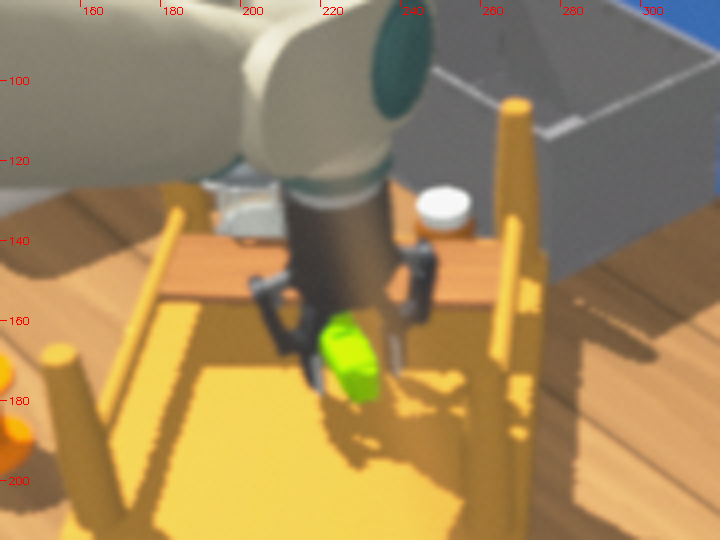

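The fingers straddle the jig's tail, at (217,175) and (236,170) on either side of the green. I'll grip and draw it out.

```bash
cat > s2.py <<'E'
from plan import *
jaws.move_gripper(0.0,40);print(read_width(),read_width()*85,read_wrist_force())
r.movel(jp(J,-62,107),rate=40)
J1=np.array([*jp(J,-35,0)[:2],J[2]])
r.movel(jp(J1,-62,107),rate=70);print(read_width(),read_wrist_force())
N=5
for i in range(1,N+1):
    a=i/N;Ji=J1+(T-J1)*a
    if r.movel(jp(Ji,-62,107),Rdown(Ji[2],-1),rate=70,force_limit=25):print('stop',i)
print(read_width(),read_eef_pos(),jp(T,-62,107),read_wrist_force())
r.movel(jp(T,-62,106),rate=40)
print(read_time_s());snap('side','pics/s2.png');snap('top','pics/t2.png')
crop('pics/s2.png',140,80,320,235,4,'pics/s2c.png')
E
python3 s2.py
```

```text
0.34570891408920823 29.3852576975827 [-0.41070263 -0.29426399  2.70236801]
0.34460921826724117 [-0.58373057 -0.0346203  -1.46686986]
0.34451482403289496 [441.05503341 199.63099909 107.18937634] [440.7202456  199.51868681 107.        ] [-0.32967607  0.8034847  -0.31456633]
7.125
```

View pics/s2c.png

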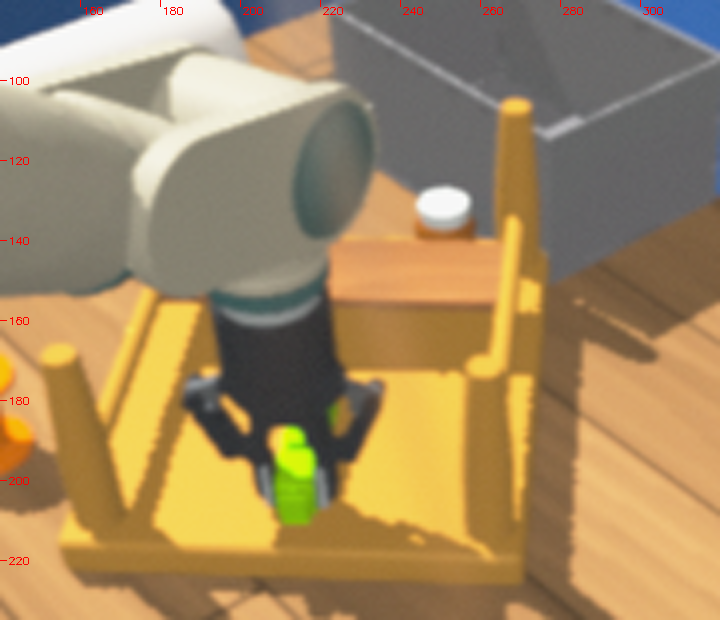

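The jig is out on the open seat, held by its tail at (212,205). I'll let go, back off and look.

```bash
cat > s3.py <<'E'
from plan import *
jaws.move_gripper(0.65,40);r.dwell(.2)
r.movel(jp(T,-62,220),rate=200)
r.move_to(np.array([420,60,290]),Rdown(T[2],-1))
print(read_time_s());ims={n:snap(n,f'pics/{n}3.png') for n in('side','top')}
K2=jigfit(ims,T,30,None,[T]);print(T)
np.savez('poses',S=S,C=C,J=K2)
from ov import ov
a=ov('pics/top3.png','top',150,170,250,260,4,0,K2);b=ov('pics/side3.png','side',170,130,270,220,4,0,K2)
cv2.imwrite('pics/o6.png',np.hstack([a,b]))
E
python3 s3.py
```

```text
9.1917
side 363 209 223 171 210
top 488 178 211 201 240
[481.16711963 243.53582696   0.84514819] 425.6844177246094 [168.7, 257.0]
[483.6218208  244.27865604   0.80659464]
```

View pics/o6.png

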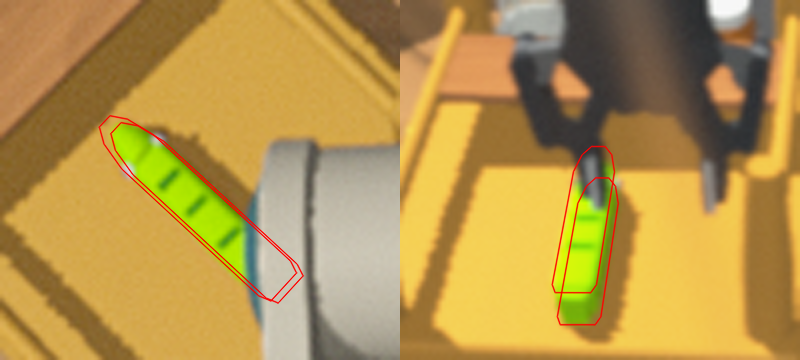

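The nose is at (178,201) in the top view, clear of the board, and the tail at (314,205) in the crop sits free on the seat. The arm hides part of the jig, so I'll use the average of the fit and the released pose. Now I'll take it again round its middle.

```bash
cat > s4.py <<'E'
from plan import *
M=np.array([482.2,243.6,.825])
np.savez('poses',S=S,C=C,J=M)
R=Rdown(M[2],-1)
r.move_to(jp(M,0,200),R)
print(r.movel(jp(M,0,106),rate=120,force_limit=12))
jaws.move_gripper(0.0,50);print(read_width()*85,read_eef_pos(),read_wrist_force())
r.movel(jp(M,0,300),rate=150);print(read_width()*85,read_wrist_force())
# over the case
yb=C[2]+np.pi/2
Rb=Rdown(yb,-1)
r.move_to(np.array([430,0,310]),Rdown((M[2]+yb)/2,-1))
r.dwell(.2)
print(read_time_s(),read_width()*85);[snap(n,f'pics/{n}4.png') for n in('side','top')]
E
python3 s4.py; python3 -c "
from h import *
a=cv2.imread('pics/side4.png');b=cv2.imread('pics/top4.png');cv2.imwrite('pics/st4.png',cv2.resize(np.hstack([a,b]),(800,300)))"
```

```text
False
28.954934326127795 [482.71644637 243.83624676 107.07638063] [0.09804116 0.08137257 4.3753793 ]
28.991335642770064 [ 0.42647228  0.38972607 -0.71609596]
14.0583 29.007012742122004
```

View pics/side4.png

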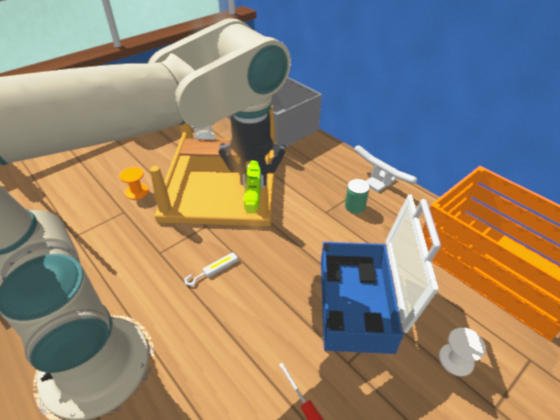

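View pics/top4.png

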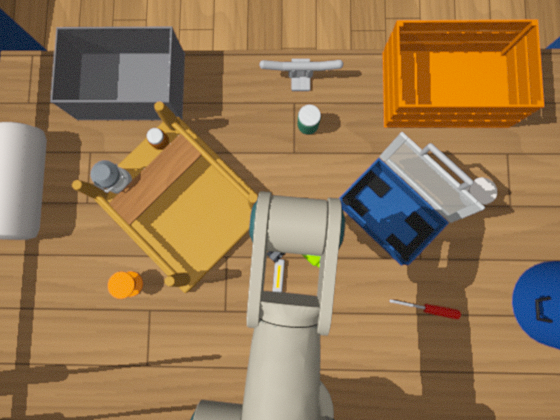

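```bash
cat > b.py <<'E'
from plan import *
from ov import ov
P=read_eef_pos();R=read_eef_rot();print(P)
yaw=(J[2]+C[2]+np.pi/2)/2
im=ov('pics/side4.png','side',215,140,305,230,7,0,np.array([P[0],P[1],yaw]),P[2]-77)
cv2.imwrite('pics/o7.png',im)
for a in(-10,10):
  print(a,proj('side',jp(np.array([P[0],P[1],yaw]),a,P[2]-62)))
E
python3 b.py
```

```text
[430.19748943   0.64133426 309.83485097]
-10 [252.76689403 184.44328531]
10 [253.48561316 178.39907324]
```

View pics/o7.png

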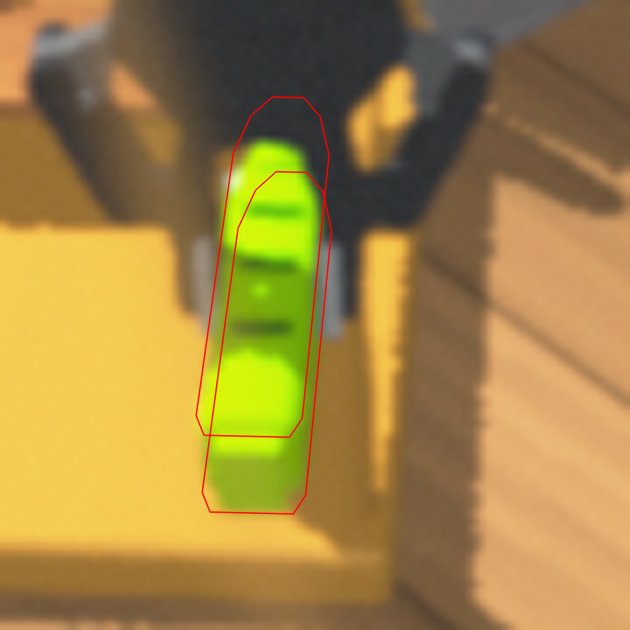

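The jig is held, but the nose sits lower than the model and the jig is seen end-on. A broadside look will settle its tilt and axial offset.

```bash
cat > c.py <<'E'
from plan import *
from ov import ov
yaw=-0.5
r.move_to(np.array([430,0,310]),Rdown(yaw,-1));r.dwell(.1)
snap('side','pics/side5.png');P=read_eef_pos();print(P,read_time_s(),read_width()*85,read_torque())
c=np.int32(proj('side',P-[0,0,62]));x0,y0=c-50
im=ov('pics/side5.png','side',x0,y0,x0+100,y0+100,6,0,np.array([P[0],P[1],yaw]),P[2]-77)
cv2.imwrite('pics/o8.png',im)
E
python3 c.py
```

```text
[4.30016681e+02 5.73535011e-03 3.10024118e+02] 15.5083 28.966897186130105 [-0.03618681 -0.04412905  0.00055211]
```

View pics/o8.png

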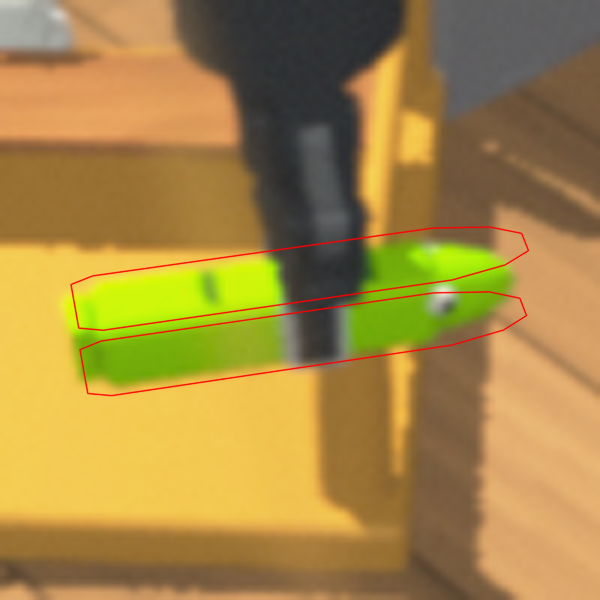

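The jig hangs level, with its centre about 3 mm towards the tail from the grip. I'll compensate for that and lay it in the bed.

```bash
cat > s5.py <<'E'
from plan import *
yb=C[2]+np.pi/2;Rb=Rdown(yb,-1);g=np.array(W(C,(-10,3,0)))
r.move_to(g+[0,0,240],Rb)
r.movel(g+[0,0,155],rate=150);r.dwell(.2)
print(read_time_s(),read_eef_pos());snap('side','pics/side6.png');snap('top','pics/top6.png')
crop('pics/side6.png',290,130,470,350,3,'pics/s6c.png')
from ov import ov
cv2.imwrite('pics/o9.png',ov('pics/side6.png','side',300,200,420,340,5,0,np.array([*W(C,(-10,0,0))[:2],yb]),78))
E
python3 s5.py
```

```text
17.9583 [ 504.4204191  -245.99946552  156.31715908]
```

View pics/o9.png

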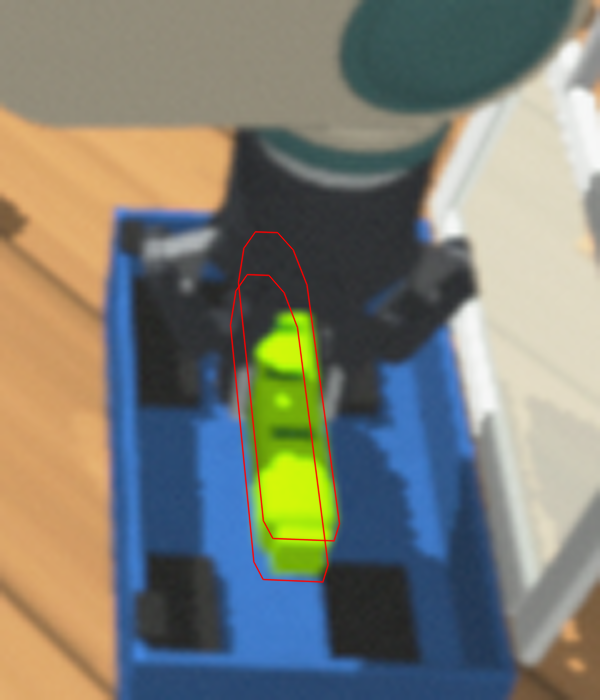

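View pics/top6.png

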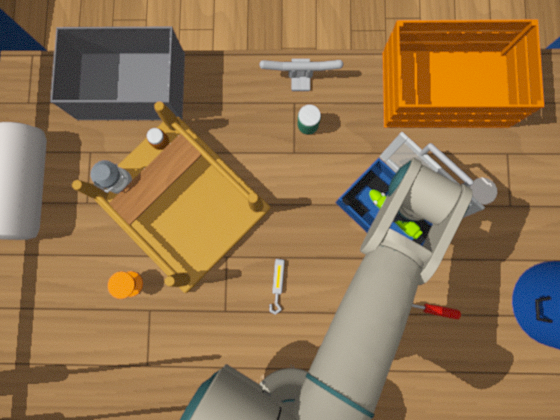

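The held jig lines up with the channel between the rubber blocks, with the tail end at (300,555) in the crop. Lowering it.

```bash
cat > s6.py <<'E'
from plan import *
g=np.array(W(C,(-10,3,0)))
print(r.movel(g+[0,0,115],rate=80,force_limit=8),read_eef_pos(),read_wrist_force())
print(r.movel(g+[0,0,97],rate=30,force_limit=8),read_eef_pos(),read_wrist_force(),read_time_s())
snap('side','pics/side7.png');crop('pics/side7.png',300,200,420,340,5,'pics/s7c.png')
E
python3 s6.py
```

```text
False [ 503.99477232 -245.80512702  114.91062863] [ 0.85214535  0.16666623 -0.89014517]
True [ 503.78122177 -245.68796199   97.13265473] [-0.19679286 -0.69857229  3.73369653] 19.2917
```

View pics/s7c.png

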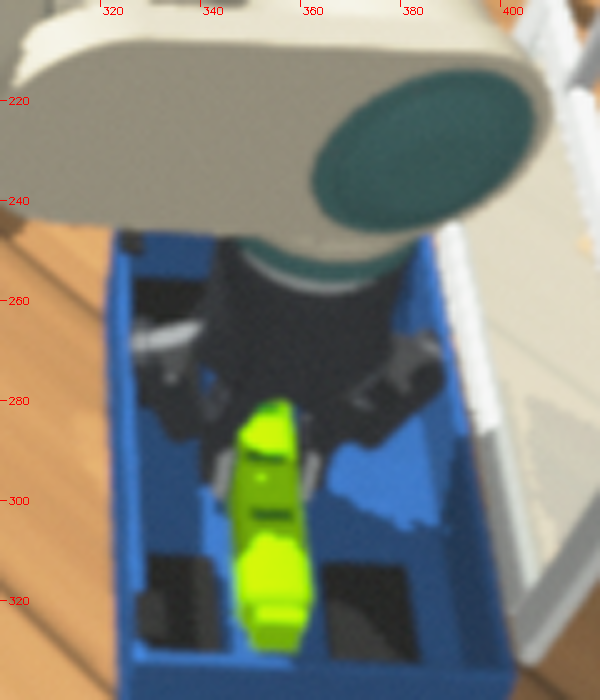

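It touched down at TCP z 97.1, exactly where the floor should be, with the tail between the blocks. Releasing.

```bash
cat > s7.py <<'E'
from plan import *
g=np.array(W(C,(-10,3,0)))
jaws.move_gripper(0.6,40);r.dwell(.2);print(read_width(),read_wrist_force())
r.movel(g+[0,0,150],rate=80);r.movel(g+[0,0,260],rate=200)
r.move_to(np.array([400,0,360]),lidp(1.72)[1])
ims={n:snap(n,f'pics/{n}8.png') for n in('side','top')};print(read_time_s())
B0=np.array([*W(C,(-10,0,0))[:2],C[2]+np.pi/2])
K2=jigfit(ims,B0,20,None,[B0]);d=K2[:2]-C[:2];c,s=np.cos(C[2]),np.sin(C[2])
print('in case',c*d[0]+s*d[1],-s*d[0]+c*d[1],K2[2]-C[2]-np.pi/2)
crop('pics/side8.png',300,180,480,360,4,'pics/s8c.png');crop('pics/top8.png',325,120,505,275,4,'pics/t8c.png')
E
python3 s7.py
```

```text
0.597322572948484 [-0.66255642 -0.40324598  0.68985941]
22.6
side 837 344 362 266 329
top 691 365 413 194 239
[ 501.48354292 -247.75893436    0.77950112] 354.3977355957031 [177.8, 176.6]
in case -10.395741515425282 -0.15544579774626133 -0.024891986251424747
```

View pics/s8c.png

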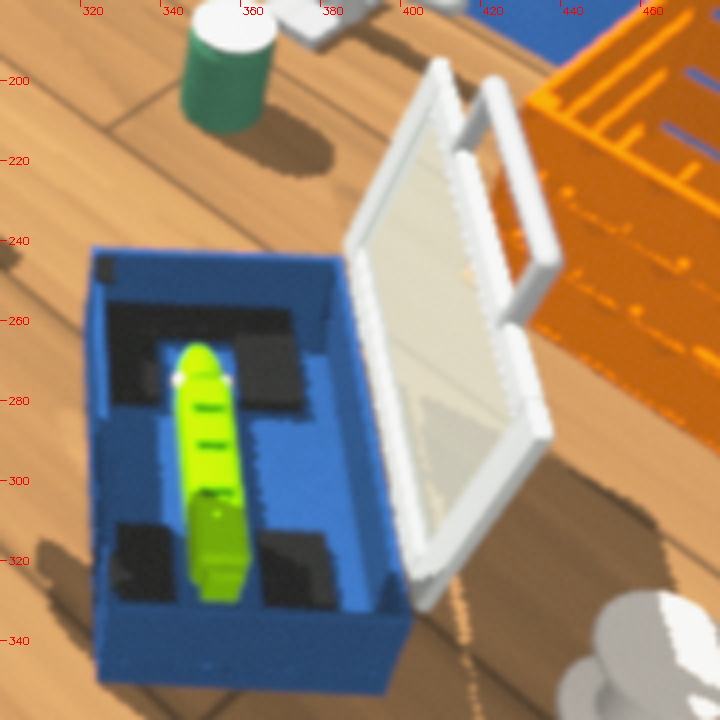

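View pics/t8c.png

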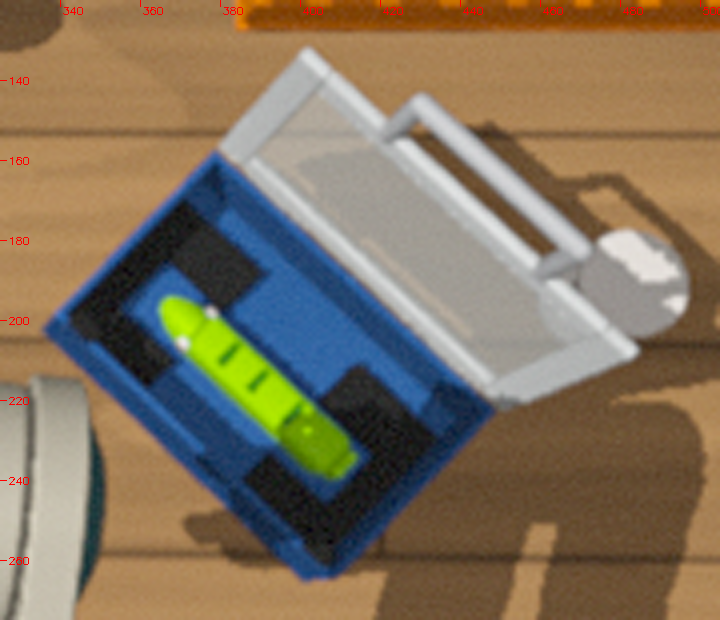

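The jig lies flat in the channel at case (-10.4, -0.2), within 0.03 rad of the case's y. Next I'll triangulate the bar's middle: top (450.5,163.8), side (430.4,222.9).

```bash
cat > d.py <<'E'
from plan import *
def ray(n,u,v):
    f,cx,cy,T=cal(n);d=T[:3,:3]@np.array([(u-cx)/f,(v-cy)/f,1]);return T[:3,3],d/np.linalg.norm(d)
def tri(a,b):
    (o1,d1),(o2,d2)=ray('top',*a),ray('side',*b)
    t=np.linalg.lstsq(np.column_stack([d1,-d2]),o2-o1,rcond=None)[0];p,q=o1+t[0]*d1,o2+t[1]*d2;return (p+q)/2,np.linalg.norm(p-q)
c,s=np.cos(C[2]),np.sin(C[2])
for a,b in [((450.5,163.8),(430.4,222.9)),((431,145.3),(423.7,201.5)),((470.5,182.5),(437.2,244.5))]:
    p,e=tri(a,b);d=p[:2]-C[:2];l=np.array([c*d[0]+s*d[1],-s*d[0]+c*d[1],p[2]]);print(np.round(p),round(e,1),np.round(l,1),'q',np.arctan2(l[2]-82,75-l[0]),np.hypot(l[2]-82,75-l[0]))
print(C)
E
python3 d.py
```

```text
[ 583. -326.  269.] 0.6 [1.027e+02 1.000e-01 2.694e+02] q 1.717553563795851 189.39560703176912
[ 622. -286.  271.] 0.5 [102.6  55.7 271.5] q 1.7156332821549967 191.4549970593773
[ 543. -364.  273.] 1.2 [100.6 -55.1 272.5] q 1.7043581033402753 192.22781989630403
[ 509.08054688 -254.85690139   -0.76640322    1.72297808]
```

The bar triangulates to radius 189 to 192 mm and q of about 1.715, which agrees with the model. Now I'll take the bar and lower the cover along its arc, watching the forces.

```bash
cat > s8.py <<'E'
from plan import *
q0=1.715
jaws.move_gripper(0.42,30)
p,R=lidp(q0);
r.move_to(p+[0,0,70],R)
print(r.movel(p,rate=80,force_limit=8),read_eef_pos(),p,read_wrist_force(),read_time_s())
snap('side','pics/side9.png');snap('top','pics/top9.png');crop('pics/side9.png',340,100,520,250,4,'pics/s9c.png')
E
python3 s8.py
```

```text
False [ 582.88558206 -325.85202037  324.93304328] [ 582.78124148 -325.80958291  324.02792451] [ 0.29989153 -0.46985603 -0.62030378] 25.325
```

View pics/s9c.png

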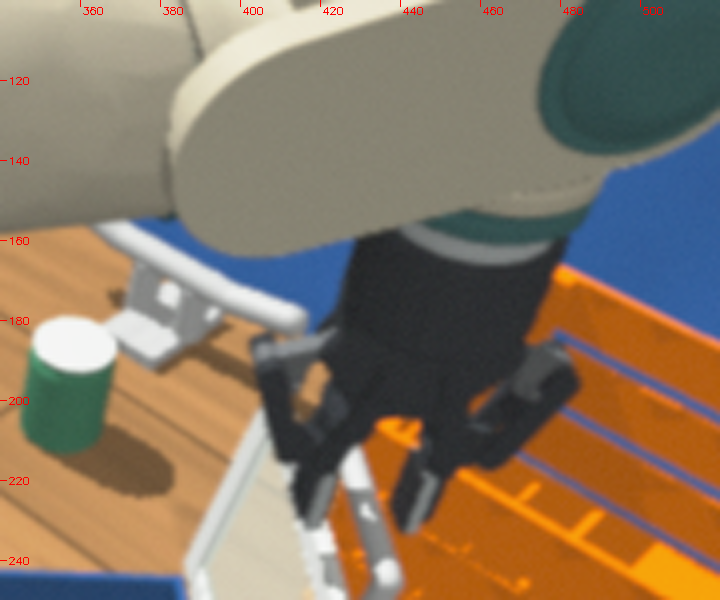

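The bar, at about (430,225), lies between the two fingers. Gripping and lowering.

```bash
cat > s9.py <<'E'
from plan import *
jaws.move_gripper(0.0,30);print(read_width()*85,np.round(read_wrist_force(),1))
q0=1.715;off=np.zeros(3)
qs=list(np.linspace(q0,0.1,15)[1:])
xc=np.array([np.cos(C[2]),np.sin(C[2]),0])
for q in qs:
    p,R=lidp(q)
    st=r.movel(p+off,rate=45,force_limit=25)
    F=read_wrist_force();e=read_eef_pos()
    d=e[:2]-C[:2];lx=d@xc[:2];qm=np.arctan2(e[2]-54-82,75-lx)
    print(round(q,2),round(qm,2),st,np.round([F@xc,F[2]],1),np.round(read_width()*85,1),round(read_time_s(),1))
    off=off+xc*np.clip(.06*(F@xc),-1,1)
    if st: break
print(off)
snap('side','pics/side10.png');snap('top','pics/top10.png');crop('pics/side10.png',290,180,470,360,4,'pics/s10c.png')
E
python3 s9.py
```

```text
10.555971227608744 [ 0.3 -0.2  0.7]
1.6 1.6 False [-0.2  5.5] 10.8 26.4
1.48 1.48 False [0.9 5.4] 10.7 27.0
1.37 1.37 False [-0.4  0.8] 10.8 27.7
1.25 1.25 False [-0.1  1.2] 11.0 28.3
1.14 1.14 False [0.5 0.9] 11.2 28.9
1.02 1.02 False [-0.   0.6] 10.4 29.6
0.91 0.9 False [-0.  -0.3] 10.7 30.2
0.79 0.79 False [-1.3  0.3] 10.8 30.8
0.68 0.67 False [ 1.1 -0.6] 10.7 31.5
0.56 0.55 False [ 1.6 -1.6] 10.4 32.1
0.45 0.44 False [ 1.7 -2. ] 10.3 32.7
0.33 0.33 False [ 0.3 -0.9] 10.8 33.4
0.22 0.21 False [ 0.4 -0.7] 10.6 34.0
0.1 0.1 False [-1.1 -0.5] 10.7 34.6
[ 0.13732564 -0.1322053   0.        ]
```

View pics/s10c.png

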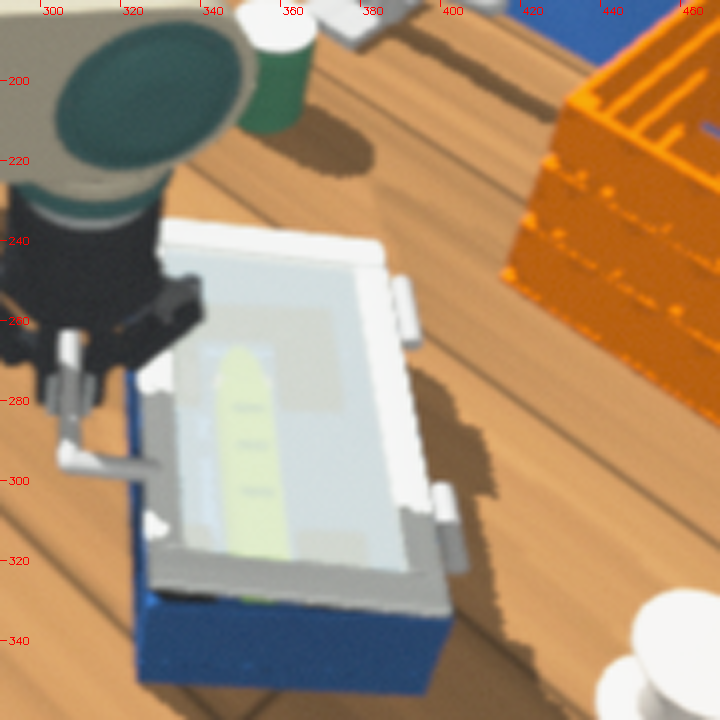

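The cover is almost down, with the bar held at (307,285). I'll finish slowly on to the stops with a force limit.

```bash
cat > s10.py <<'E'
from plan import *
off=np.array([.14,-.13,0])
for q,rate in[(.05,30),(.02,20),(-.03,12)]:
    p,R=lidp(q);st=r.movel(p+off,rate=rate,force_limit=8)
    e=read_eef_pos();print(q,st,'bar z',round(e[2]-54,1),np.round(read_wrist_force(),1),round(read_time_s(),1))
    if st:break
snap('side','pics/side11.png');crop('pics/side11.png',290,180,470,360,4,'pics/s11c.png')
E
python3 s10.py
```

```text
0.05 False bar z 91.3 [-2.  -0.8 -1.3] 35.2
0.02 False bar z 85.7 [-2.5  0.1  0.6] 35.6
-0.03 True bar z 79.9 [-0.7 -0.1  4.6] 36.2
```

View pics/s11c.png

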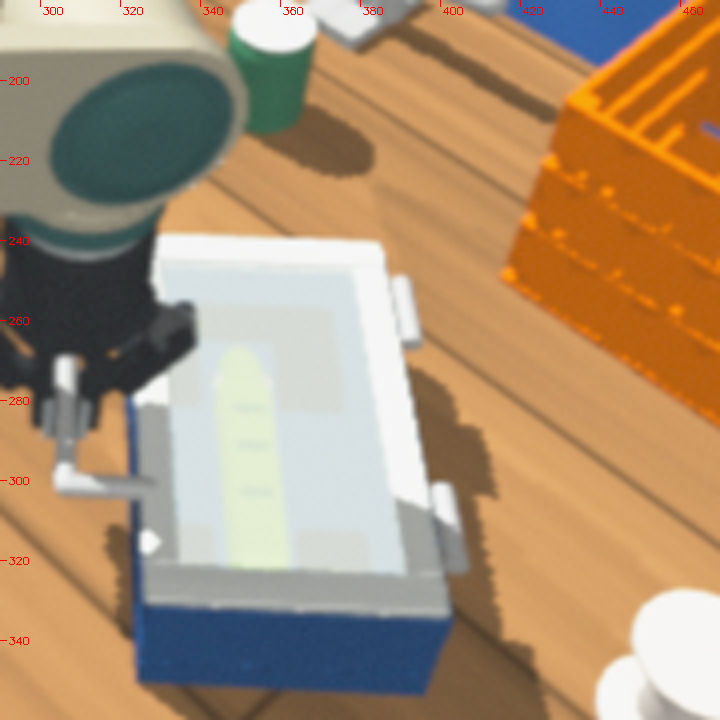

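The cover is on its stops: contact at bar z of about 80, where 82 was expected. I'll let go, withdraw straight up and look.

```bash
cat > s11.py <<'E'
from plan import *
jaws.move_gripper(0.28,30);r.dwell(.2);print(read_width()*85,np.round(read_wrist_force(),1))
e=read_eef_pos();print(r.movel(e+[0,0,60],rate=60,force_limit=10));r.movel(e+[0,0,170],rate=200)
r.move_to(np.array([360,30,380]),lidp(1.2)[1]);r.dwell(.3)
for n in('side','top'):snap(n,f'pics/{n}12.png')
print(read_time_s())
c=C.copy()
from fit2 import bar
for y in(-55,55):print(y,proj('side',W(C,bar(y)([0,0,0,0]))),proj('top',W(C,bar(y)([0,0,0,0]))))
E
python3 s11.py|tail -8
```

```text
[574.93298249 328.88703913  60.        ] 44.265504727024094 -7.375030281194803
[558.27356136 259.84769169  60.        ] -17.10408358040928 -43.12053961955813
[553.11179183 348.16808133  60.        ] 43.08575317442775 21.72017785889431
[531.07195225 252.67756198  60.        ] -41.102900748512084 -28.444195623708016
----
[ 509.08054688 -254.85690139   -0.76640322    1.72297808] [[-0.8, 0.2], [0.1, -1.7], [1.4, -0.1], [-2.8, 0.4], [-1.3, -1.0], [-0.6, -0.8], [1.1, 2.0], [0.8, -0.3], [0.3, 1.4], [-1.3, -1.1], [1.3, 1.6], [-0.7, 0.6]]
-55 [305.9885466  301.79925791] [379.34555571 258.4869334 ]
55 [305.61543049 260.18605262] [346.77406812 227.36624874]
```

View pics/side12.png

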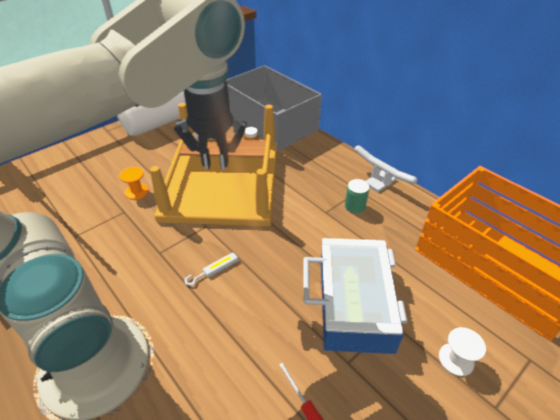

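View pics/top12.png

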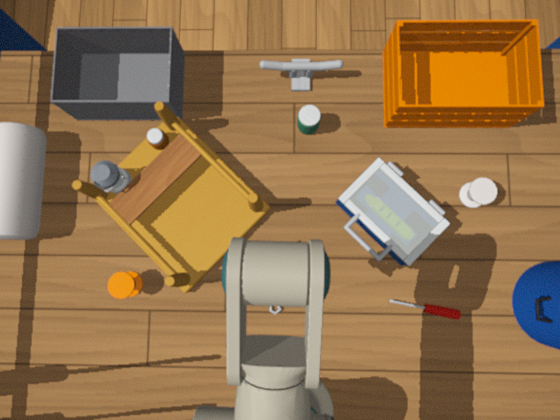

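The cover is shut: the bar in the side view runs from (306,260) to (306,302), matching the closed prediction. The jig shows inside the case and the other things are where they were. Signing off.

```bash
python3 -c "
from plant import *
print(read_time_s());workorder.sign_off()"
```

```text
39.875
the job is handed in; nothing more can be done
```

The job is done and handed in at 39.9 s of the 64 s allowed. The jig is in the case's rubber bed and the cover is closed.

- **Jig:** I drew it out by its tail, laid it on the open part of the seat and let go. I then took it round the middle and laid it in the bed. A silhouette fit put its centre at case (-10.4, -0.2) mm, within 0.03 rad of the case's y. It touched down at the height expected for the inner floor.
- **Cover:** I held the bar all the way down its arc, with wrist force readings of a few newtons at most. Contact came at bar z of about 80 mm against 82 expected, probably because the bar slipped slightly in the pads. In the last pictures the bar's ends lie where a closed cover puts them.
- **Other things:** in the last pictures nothing else on the deck or the stool looked moved, though the arm hid part of the stool and its surroundings.

Two checks disagreed:
- **Starting angle:** the jig lay about 0.41 rad from the stool's x, not within the 0.15 rad stated. I went by the pictures.
- **Silhouette fits:** they left some mismatch because the arm's shadow darkened the green and the arm hid part of the jig. I checked by eye as well.

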